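Move a glass gel plate from the drying rack to the wash tank

TASK

Draw the glass plate with the orange top edge straight up out of the grey drying rack and stand it on its foot in the white wash tank, lowering it in rather than dropping it, then let go. Leave the blue-edged and white-edged plates standing in the rack.

Things in the scene. Friction and masses are not known exactly. Their poses are not given: they have to be found in the camera images.
- orange_plate_center (a point): Glass plate with an ORANGE top edge, upright in one of 3 slots of the grey rack. 110 mm wide, 112 tall, 5 thick, 160 g. Its top 16 mm is an orange plastic strip, 110 long, 12 thick: grip it mid-length. Point: plate's centre, 56 mm above its foot, 48 below the strip's middle. z up, x along the width, y through the thickness. Its lowest 50 mm are in the slot: free once the foot is over 60 mm above the bench.
- blue_plate_center (a point): Same plate with a BLUE top strip, in another slot; stays there. Point (its centre) and axes as for the orange plate. The grey plastic drying rack is fixed to the bench: footprint 136 x 170 mm, floor 10 mm up, end channels to 60 mm above the bench, slots parallel, 55 mm apart, 1.5 mm play each side, so plates may lean by up to 4 degrees.
- white_plate_center (a point): Same plate with a WHITE top strip, in another slot of the rack; stays there. Point (its centre) and axes as for the orange plate. Which plate is in which slot, and the rack's place and heading, vary.
- wash_tank: Narrow open white plastic wash tank, empty, fixed to the bench. Outside 160 mm long (x), 45 wide (y), 70 high, on a flat foot 170 x 90 x 4; inside 150 x 30, inner floor 5 mm above the bench. Origin: centre of its underside, on the bench; x along its length, y across, z up. A plate stood lengthwise in it and let go leans on a long wall, by up to 22 degrees.
Not all that is in view belongs to the job. Leave any green or purple look-alike of the part that bears orange_plate_center alone. Leave any green look-alike of the wash_tank alone.

How it is judged:
By the outcome, as a careful person would: the job done as asked, in the order asked, and still so for the second after the job is handed in, with the robot touching nothing.
It also fails if it takes over 43 s, if anything falls off the work surface, if the arm or the gripper's body presses on something with over 40 N, if the wrist force passes 120 N, or if a joint passes its speed limit or range.

ROBOT

A 7-joint arm with a two-finger parallel gripper is mounted at the origin on the work surface. World frame = base frame: x ahead of the robot, y to its left, z up, the work surface at z = 0. Lengths are in mm, angles in rad, forces in N, time in s.
With the tool pointing down it reaches from about 400 to 900 mm from the base axis. Payload 5.6 kg.
Tool frame: the origin (TCP) lies midway between the tips of the shut fingers; the grasp point (between the pads) lies 19 mm behind it; z points along the fingers, y is the line along which they close (so a half turn about z gives the same grasp; the last joint's range is limited). The gripper opens to 92 mm and grips with 3 to 60 N. Pads are 20 mm wide; open, the fingers measure 128 mm over their backs; the gripper's body (75 mm by 189 mm) begins 69 mm behind the grasp point.
Start: joints at [1.122, 0.468, -0.012, 1.603, 0.006, 1.071, -0.056], TCP at [256.551, -597.236, 214.592] pointing down, gripper open.
Joint ranges: [-2.53, 2.53], [-0.31, 2.02], [-1.57, 1.55], [0.28, 2.44], [-1.29, 4.43], [0.15, 1.84], [-2.92, 2.92]. Speed limits (rad/s): [2.57, 2.57, 3.14, 3.14, 3.14, 3.14, 3.14].

INTERFACE

Orientations are given as a rotation vector (axis times angle).
In Python, from cell import robot, grip, kin, viewer gives the robot as it stands. Calls block until the motion is done:
- robot.movep(position, orientation): joint-space move of the TCP to a pose.
- robot.servo_line(position, feed=150, rotation=None): straight line of the TCP; rotation=None keeps the orientation; feed is the mean speed in mm/s.
- robot.goto_joints(angles): joint-space move.
- grip(opening, newtons=None): opening from 0.0 (shut) to 1.0 (fully open); newtons is the grip in N (None keeps the last); returns when the fingers have stopped.
- robot.hold(seconds).
- kin.ik(position, orientation): joint angles nearest the present ones, or None.
- robot.observe(): the state.
- viewer.read_camera(name): name is "scene" or "top"; returns the picture (400x640x3 uint8, red, green, blue); there is no depth.
- viewer.camera_info(name): a dict with "camera_matrix" (3x3 intrinsics, pixels), "R" (3x3) and "t" (3): a world point X has camera coordinates R X + t. Camera axes: x right, y down, z forward; pixel columns grow to the right and rows downward; lengths in mm; the calibration is good to about 2 mm. A picture is of the moment at which its call begins. camera_info takes no time and is no camera call.
A pose or a line that the arm cannot do raises robot.IKError and nothing moves.
- robot.job_done(): hands the job in, once; it reports no verdict.
Trained networks look in the newest picture that a camera, given by its name, has taken for a name from the list of things; names that differ only in an ending like _2 or _b are one class to them, and where a whole thing is asked for, a point or a joint stands for the part that bears it (a point fixed in the world has none). Each returns a list of dicts, best first, with "confidence" (0 to 1); they miss things now and then, are a little off and sometimes report something else, mostly with a low value. They report only what shows in the picture. A call takes as long as a camera call. They do not tell look-alikes from the thing itself.
- viewer.silhouettes(name, camera): "mask" (400x640 bool, what is visible of it).
- viewer.pinpoint(name, camera): "at" ([x, y, z] in mm, in the coordinates of the camera as it stood for that picture, good to about 4 mm: a listed point, or the origin of a listed thing).
The state is a dict: "t": time; "joints": joint angles; "joint_velocities": joint speeds; "joint_torque": joint torques, N m; "tcp_pos": TCP position; "tcp_rot": TCP orientation; "contact_force": force on the tool from outside, world axes, zero at the start; "wrist_torque": the same for the moment, N m; "grip_width": opening from 0.0 (shut) to 1.0 (fully open).
Only numpy, scipy, OpenCV 4.12 (cv2) and the standard library are available. Lean on these libraries where they do the work, as an engineer would, in place of code of your own. Each camera call takes 0.05 s, during which the arm holds its last target. There are 200 camera calls.

## Working session

There is one attempt and no reset: what is moved stays moved. The work goes in short steps, each a Python script; the robot and the scene stay as the last script left them, time stands still between calls to the robot, and variables do not carry over. Pictures are saved under pics/ and viewed, on a budget of 10 in all, crops included, one or two more only if the job needs it, and the job is handed in when it is done.

```bash
mkdir -p pics; ls; cat > h.py <<'E'
import numpy as np, cv2
from cell import robot, grip, kin, viewer
def snap(cam,fn,crop=None,s=1):
    im=viewer.read_camera(cam)
    c=im if crop is None else im[crop[1]:crop[3],crop[0]:crop[2]]
    c=cv2.resize(c,None,fx=s,fy=s,interpolation=cv2.INTER_CUBIC)
    cv2.imwrite('pics/'+fn,c[:,:,::-1]); return im
def cam(n):
    i=viewer.camera_info(n); return np.array(i["camera_matrix"],float),np.array(i["R"],float),np.array(i["t"],float)
def proj(n,X):
    K,R,t=cam(n); p=K@(R@np.asarray(X,float)+t); return p[:2]/p[2]
def ray(n,uv,z):
    K,R,t=cam(n); d=R.T@np.linalg.solve(K,[uv[0],uv[1],1]); c=-R.T@t
    return c+d*(z-c[2])/d[2]
def find(n,name):
    K,R,t=cam(n)
    return [(round(d["confidence"],2),(R.T@(np.array(d["at"])-t)).round(1)) for d in viewer.pinpoint(name,n)]
E
python3 - <<'E'
from h import *
for c in("scene","top"):
    snap(c,c+"0.png")
    K,R,t=cam(c); print(c,(-R.T@t).round(0),R[2].round(2))
    for n in("orange_plate_center","blue_plate_center","white_plate_center","wash_tank"):
        for cf,p in find(c,n): print(n,cf,p,proj(c,p).round(0))
E
```

```text
pics
scene [1171. -303.  839.] [-0.64  0.26 -0.73]
orange_plate_center 0.89 [ 593.9 -223.5   67.5] [244. 266.]
orange_plate_center 0.88 [ 551.  -343.6   59.6] [177. 272.]
orange_plate_center 0.72 [ 428.1 -251.6   58.7] [209. 214.]
white_plate_center 0.96 [ 593.7 -113.2   66.3] [299. 248.]
wash_tank 0.88 [597.7 177.   -0.6] [424. 227.]
wash_tank 0.6 [372.7 197.5  -1.3] [384. 161.]
top [ 413.  -49. 1149.] [ 0.05 -0.   -1.  ]
orange_plate_center 0.88 [ 427.6 -243.9   60.9] [397. 217.]
orange_plate_center 0.83 [ 551.3 -338.6   58.7] [439. 164.]
orange_plate_center 0.75 [ 593.2 -226.5   68.6] [391. 144.]
blue_plate_center 0.91 [ 591.6 -171.3   66.6] [366. 145.]
white_plate_center 0.58 [ 592.8 -113.3   63.9] [341. 144.]
white_plate_center 0.44 [ 593.6 -227.6   64.8] [391. 144.]
wash_tank 0.73 [594.2 175.3  -2.1] [220. 146.]
wash_tank 0.59 [371.3 195.1   0.6] [209. 238.]
wash_tank 0.49 [ 588.2 -171.4   67.6] [366. 146.]
```

View pics/scene0.png

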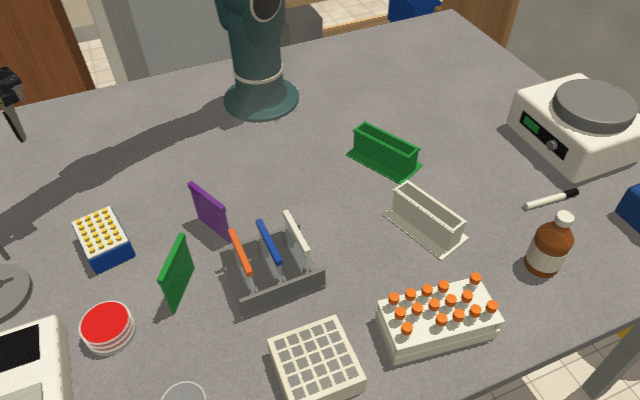

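View pics/top0.png

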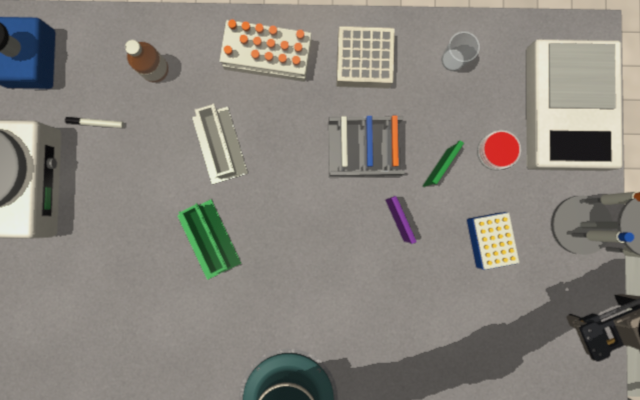

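The candidates for the orange plate, by top-camera pixel, are the orange strip in the rack (395,140), the purple look-alike (402,220) and the green one (444,163). I choose the orange strip in the rack. For the tank, I choose white (218,145) over green (206,240). Next I measure both and check them in one close crop.

```bash
python3 - <<'E'
from h import *
im=viewer.read_camera("top"); sc=viewer.read_camera("scene")
def orange(im,box):
    h=cv2.cvtColor(im,cv2.COLOR_RGB2HSV); m=((h[...,0]>=5)&(h[...,0]<=20)&(h[...,1]>150)&(h[...,2]>90)).astype(np.uint8)
    k=np.zeros_like(m); x0,y0,x1,y1=box; k[y0:y1,x0:x1]=m[y0:y1,x0:x1]; return k
m=orange(im,(375,100,415,185)); r=cv2.minAreaRect(cv2.findNonZero(m)); print("strip px",r,m.sum())
b=cv2.boxPoints(r); W=np.array([ray("top",p,122) for p in b]); print(W.round(1),W.mean(0).round(1))
ms=orange(sc,(220,215,260,285)); rs=cv2.minAreaRect(cv2.findNonZero(ms)); print("scene",rs, np.array([ray("scene",p,122) for p in cv2.boxPoints(rs)]).round(1))
# tank via silhouettes
for c in("top","scene"):
    for d in viewer.silhouettes("wash_tank",c):
        q=cv2.minAreaRect(cv2.findNonZero(d["mask"].astype(np.uint8))); print(c,d["confidence"],q,d["mask"].sum())
a=cv2.resize(im[95:190,180:265],None,fx=4.5,fy=4.5,interpolation=cv2.INTER_CUBIC)
bb=cv2.resize(im[105:190,320:400+12],None,fx=4,fy=4,interpolation=cv2.INTER_CUBIC)
o=np.zeros((430,800,3),np.uint8); o[:min(430,a.shape[0]),:a.shape[1]]=a[:430]; w=min(bb.shape[1],800-a.shape[1]); o[:bb.shape[0],a.shape[1]:a.shape[1]+w]=bb[:,:w]
cv2.imwrite("pics/c1.png",o[:,:,::-1])
E
```

```text
strip px ((395.0, 140.5), (49.0, 6.0), 90.0) 300
[[ 645.7 -219.7  122. ]
 [ 645.9 -232.7  122. ]
 [ 539.3 -233.6  122. ]
 [ 539.1 -220.6  122. ]] [ 592.5 -226.6  122. ]
scene ((240.41476440429688, 251.66229248046875), (51.476585388183594, 7.100218296051025), 66.37062072753906) [[ 540.2 -234.5  122. ]
 [ 538.3 -221.4  122. ]
 [ 656.5 -218.7  122. ]
 [ 657.8 -230.9  122. ]]
top 0.94 ((218.65599060058594, 142.85321044921875), (76.33876037597656, 38.504615783691406), 73.3007583618164) 2749
top 0.87 ((208.49717712402344, 238.61900329589844), (74.14190673828125, 38.800758361816406), 64.79888153076172) 2760
scene 0.74 ((424.89599609375, 220.07720947265625), (87.90359497070312, 45.467376708984375), 34.99202346801758) 3509
scene 0.35 ((241.33563232421875, 260.0616455078125), (68.00090789794922, 11.118908882141113), 69.44395446777344) 587
```

View pics/c1.png

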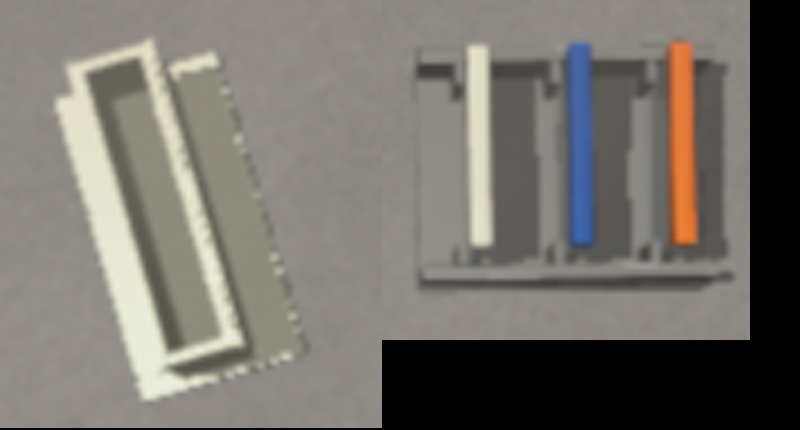

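The crop shows the orange strip at top (395,140), the end slot nearest the purple and green look-alikes, with blue and white beside it. The white tank's rim corners sit at about crop (68,66), (153,40), (243,345) and (165,365). Now I convert those to world positions.

```bash
python3 - <<'E'
from h import *
C=np.array([[68,66],[153,40],[243,345],[165,365]])/4.5+[180,95]
W=np.array([ray("top",p,70) for p in C]); print(W.round(1),W.mean(0).round(1))
for i in range(4):
    d=W[(i+1)%4]-W[i]; print(np.linalg.norm(d).round(1),np.degrees(np.arctan2(d[1],d[0])).round(1))
# foot corners, z=4: (55,100)(215,55)(308,350)(145,400)
F=np.array([[55,100],[217,55],[308,350],[145,400]])/4.5+[180,95]
G=np.array([ray("top",p,4) for p in F]); print(G.round(1),G.mean(0).round(1))
for i in range(4):
    d=G[(i+1)%4]-G[i]; print(np.linalg.norm(d).round(1),np.degrees(np.arctan2(d[1],d[0])).round(1))
for cn,box in(("top",(375,100,415,185)),("scene",(220,215,260,285))):
    im=viewer.read_camera(cn); h=cv2.cvtColor(im,cv2.COLOR_RGB2HSV)
    m=(h[...,0]>=4)&(h[...,0]<=20)&(h[...,1]>120)
    v,u=np.nonzero(m); k=(u>box[0])&(u<box[2])&(v>box[1])&(v<box[3])
    P=np.array([ray(cn,p,120)[:2] for p in np.c_[u[k],v[k]]]); 
    l=cv2.fitLine(P.astype(np.float32),cv2.DIST_L2,0,.01,.01).ravel(); print(cn,P.mean(0).round(1),np.degrees(np.arctan(l[1]/l[0])).round(2))
from scipy.spatial.transform import Rotation as Ro
o=robot.observe(); print(o["tcp_rot"],Ro.from_rotvec(o["tcp_rot"]).as_matrix().round(2),o["t"])
E
```

```text
[[664.2 219.6  70. ]
 [678.2 177.   70. ]
 [524.2 127.6  70. ]
 [513.4 166.5  70. ]] [595.  172.7  70. ]
44.8 -71.8
161.7 -162.2
40.3 105.5
159.8 19.4
[[661.  242.4   4. ]
 [686.9 156.3   4. ]
 [528.9 103.8   4. ]
 [500.7 189.9   4. ]] [594.4 173.1   4. ]
89.9 -73.3
166.5 -161.6
90.6 108.1
168.7 18.2
top [ 590.4 -226.3] 1.63
scene [ 599.6 -226.6] 1.47
[3.07711610e+00 6.32988577e-01 2.40192404e-05] [[ 0.92  0.39  0.  ]
 [ 0.39 -0.92 -0.  ]
 [ 0.    0.   -1.  ]] 0.8
```

```bash
cat >> h.py <<'E'
from scipy.spatial.transform import Rotation as Ro
def down(deg):
    c,s=np.cos(np.radians(deg)),np.sin(np.radians(deg))
    return Ro.from_matrix(np.array([[c,s,0],[s,-c,0],[0,0,-1]])).as_rotvec()
def st(l=""):
    o=robot.observe(); print(l,round(o["t"],2),"tcp",np.round(o["tcp_pos"],1),"F",np.round(o["contact_force"],1),"M",np.round(o["wrist_torque"],2),"w",round(o["grip_width"],3),"q",np.round(o["joints"],2)); return o
P=np.array([594,-226.5]); PH=1.5; T=np.array([595,173.]); TH=18.2
E
python3 - <<'E'
from h import *
for p,z,h in((P,200,PH),(P,95,PH),(P,250,PH),(T,250,TH),(T,90,TH)): print(np.round(kin.ik([*p,z],down(h)),2))
grip(0.38)
robot.movep([*P,200],down(PH)); st()
robot.servo_line([*P,145],feed=120); st()
snap("scene","s1.png",(180,180,340,320),5)
E
```

```text
[ 0.4   0.46 -0.12  1.65  0.06  1.03 -1.28]
[ 0.38  0.58 -0.09  1.72  0.07  0.84 -1.29]
[ 0.41  0.42 -0.13  1.6   0.06  1.13 -1.28]
[ 0.21  0.5  -0.75  1.61  0.36  1.18 -1.88]
[ 0.07  0.64 -0.56  1.74  0.43  0.88 -1.93]
 3.57 tcp [ 593.5 -228.   200. ] F [-0.1  0.1  0. ] M [0.07 0.03 0.01] w 0.382 q [ 0.4   0.46 -0.12  1.65  0.06  1.03 -1.28]
 4.17 tcp [ 594.2 -226.9  145.3] F [ 1.  -0.6  0.2] M [-0.   -0.03  0.02] w 0.38 q [ 0.4   0.52 -0.11  1.69  0.07  0.93 -1.29]
```

View pics/s1.png

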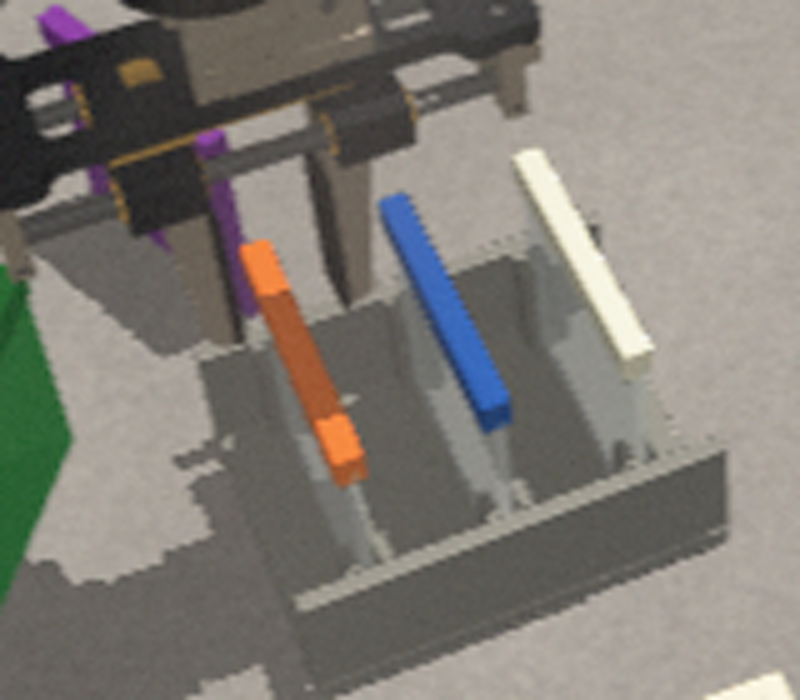

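The fingers straddle the orange strip: tips at about crop (225,340) and (350,300), strip middle (305,365). The blue plate is clear on the outside. Next I descend, grip gently and check forces.

```bash
python3 - <<'E'
from h import *
print(proj("scene",[594,-227,145]), proj("scene",[594,-226.5,122]))
robot.servo_line([*P,118],feed=80); st()
robot.servo_line([*P,95.5],feed=60); st("down")
grip(0.0,8); o=st("grip")
snap("scene","s2.png",(180,180,340,320),5)
E
```

```text
[237.30598927 241.1026808 ] [239.25282663 249.03007018]
 4.71 tcp [ 593.7 -226.3  117.3] F [ 0.5 -1.   0.5] M [ 0.03 -0.02  0.01] w 0.38 q [ 0.39  0.56 -0.11  1.71  0.08  0.88 -1.29]
down 5.23 tcp [ 593.8 -226.4   95.1] F [-0.6 -0.  -0.4] M [-0.    0.08  0.02] w 0.377 q [ 0.39  0.58 -0.11  1.72  0.08  0.84 -1.3 ]
grip 5.7 tcp [ 594.2 -226.4   95.8] F [0.2 0.3 1. ] M [ 0.09  0.09 -0.  ] w 0.124 q [ 0.39  0.58 -0.11  1.72  0.08  0.84 -1.3 ]
```

View pics/s2.png

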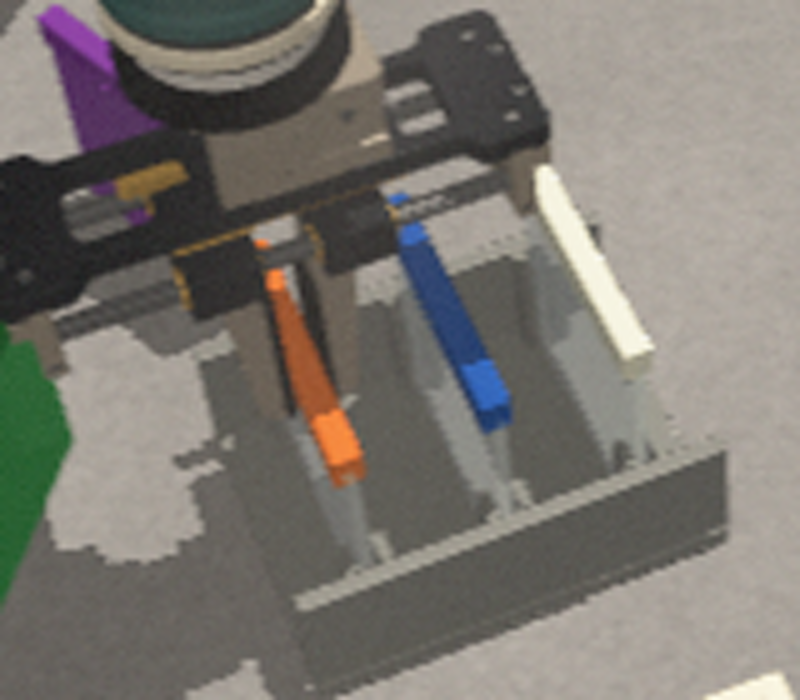

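Width is 0.124, or 11.4 mm, matching the 12 mm strip. There is almost no side force. I firm up the grip and lift.

```bash
python3 - <<'E'
from h import *
grip(0.0,35); st("grip35")
for z in(105,125,150): robot.servo_line([*P,z],feed=50); st()
robot.servo_line([*P,255],feed=120); st("up")
snap("scene","s3.png",(160,100,400,300),3.3)
E
```

```text
grip35 5.97 tcp [ 594.2 -226.4   95.8] F [-1.   0.9  2.3] M [0.21 0.1  0.06] w 0.129 q [ 0.39  0.58 -0.11  1.72  0.08  0.84 -1.3 ]
 6.31 tcp [ 594.1 -226.7  105.2] F [ 0.   0.4 -1.9] M [0.   0.08 0.04] w 0.125 q [ 0.39  0.57 -0.11  1.72  0.08  0.86 -1.3 ]
 6.86 tcp [ 594.1 -226.5  125.3] F [-0.7  0.3 -1.1] M [-0.03 -0.04  0.02] w 0.125 q [ 0.39  0.55 -0.11  1.71  0.08  0.89 -1.29]
 7.51 tcp [ 593.9 -226.5  150.1] F [ 0.9  0.3 -2.3] M [ 0.04  0.08 -0.  ] w 0.125 q [ 0.4   0.52 -0.12  1.69  0.07  0.94 -1.29]
up 8.53 tcp [ 593.4 -226.3  254. ] F [-0.3 -0.2 -2.1] M [-0.01  0.01  0.01] w 0.128 q [ 0.4   0.41 -0.12  1.59  0.05  1.14 -1.28]
```

View pics/s3.png

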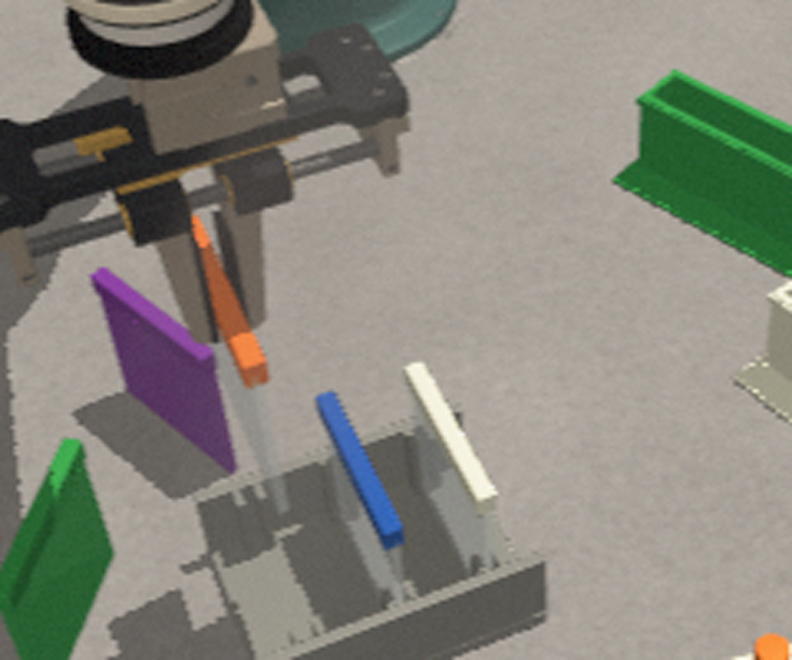

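The orange plate is out, gripped mid-length, at crop (230,300). The blue and white plates are still in the rack. I carry it across above them to a point over the tank.

```bash
python3 - <<'E'
from h import *
robot.servo_line([*T,255],feed=130,rotation=down(TH)); st()
robot.servo_line([*T,175],feed=80); robot.hold(0.3); st()
snap("scene","s4.png",(340,110,500,260),4)
snap("top","t4.png")
print(find("scene","orange_plate_center"),find("top","wash_tank"))
E
```

```text
11.81 tcp [595.1 172.5 255. ] F [-0.2 -0.3 -1.2] M [-0.   -0.    0.05] w 0.124 q [-0.1   0.41 -0.32  1.62  0.14  1.14 -1.7 ]
 13.26 tcp [595.1 173.  175.3] F [-0.2 -0.  -1.7] M [ 0.05  0.01 -0.03] w 0.126 q [-0.11  0.48 -0.31  1.7   0.17  0.98 -1.73]
[(0.83, array([ 424.5, -248.4,   58. ])), (0.61, array([ 555.1, -344.3,   58.6])), (0.55, array([594.2, 178.2, 151.4]))] [(0.74, array([ 5.934e+02,  1.805e+02, -2.000e-01]))]
```

View pics/s4.png

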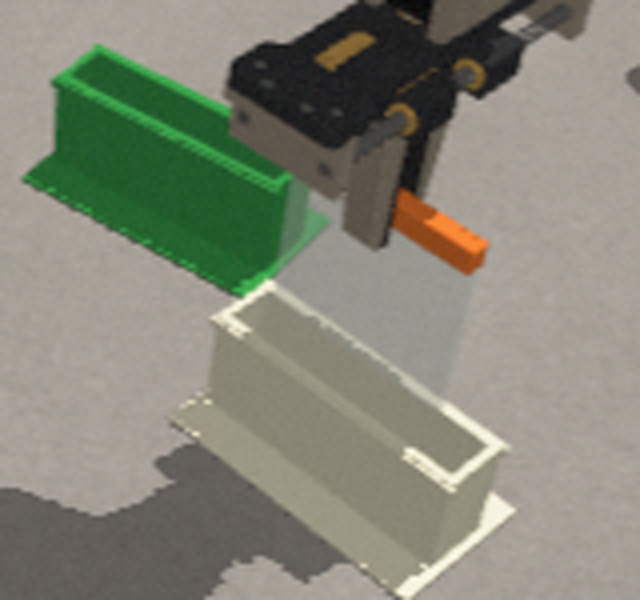

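The plate is over the white tank; the rim corners are at crop (268,283), (210,318), (450,490) and (510,447). I cross-check the tank position from this camera before lowering.

```bash
python3 - <<'E'
from h import *
C=np.array([[268,283],[210,318],[450,490],[510,447]])/4+[340,110]
W=np.array([ray("scene",p,70) for p in C]); print(W.round(1),W.mean(0).round(1))
d=W[2]-W[1]; print(np.linalg.norm(d),np.degrees(np.arctan2(d[1],d[0])))
d=W[3]-W[0]; print(np.linalg.norm(d),np.degrees(np.arctan2(d[1],d[0])))
E
```

```text
[[516.9 170.3  70. ]
 [527.9 128.5  70. ]
 [681.1 179.4  70. ]
 [669.2 222.7  70. ]] [598.8 175.2  70. ]
161.45271003659923 18.377099267578895
161.07452244978785 18.958778947000397
```

The two views agree: centre about (597,174), heading 18.3°. I lower until touch.

```bash
python3 - <<'E'
from h import *
T=np.array([596.5,174.])
robot.servo_line([*T,150],feed=60,rotation=down(18.3)); st()
z=150
while z>97:
    z-=13.5; robot.servo_line([*T,z],feed=50); o=st()
    if abs(o["contact_force"]).max()>9: print("stop"); break
else:
    while z>87.5:
        z-=1; robot.servo_line([*T,z],feed=15); robot.hold(.1); f=robot.observe()["contact_force"]
        print(z,np.round(f,1))
        if f[2]>3: break
st()
snap("scene","s5.png",(340,110,500,260),4)
E
```

```text
14.03 tcp [596.4 174.  149.6] F [ 0.1  0.2 -2. ] M [0.   0.03 0.01] w 0.131 q [-0.11  0.51 -0.3   1.72  0.18  0.94 -1.74]
 14.44 tcp [596.2 173.9 136.1] F [ 0.2 -0.  -2.7] M [0.05 0.02 0.02] w 0.123 q [-0.12  0.53 -0.3   1.73  0.19  0.91 -1.74]
 14.86 tcp [596.2 173.9 122.5] F [-0.1  0.1 -1.1] M [ 0.02  0.04 -0.02] w 0.128 q [-0.12  0.55 -0.29  1.73  0.19  0.89 -1.75]
 15.28 tcp [596.2 173.9 109. ] F [ 1.5  0.3 -1. ] M [-0.02  0.05  0.04] w 0.124 q [-0.12  0.56 -0.29  1.74  0.2   0.87 -1.75]
 15.69 tcp [596.2 173.9  95.5] F [-0.5  0.5 -1.7] M [ 0.    0.02 -0.02] w 0.128 q [-0.13  0.58 -0.28  1.75  0.21  0.84 -1.76]
95.0 [ 0.3  0.2 -1.3]
94.0 [ 1.  -0.  -1.9]
93.0 [ 0.5 -1.3 -1.2]
92.0 [-0.6  0.1 -1.4]
91.0 [-0.4  0.3 -1.5]
90.0 [-2.4 -1.1  5.7]
 17.79 tcp [596.6 174.1  90.8] F [-2.4 -1.1  5.7] M [-0.16  0.53  0.01] w 0.129 q [-0.13  0.59 -0.28  1.75  0.21  0.83 -1.76]
```

View pics/s5.png

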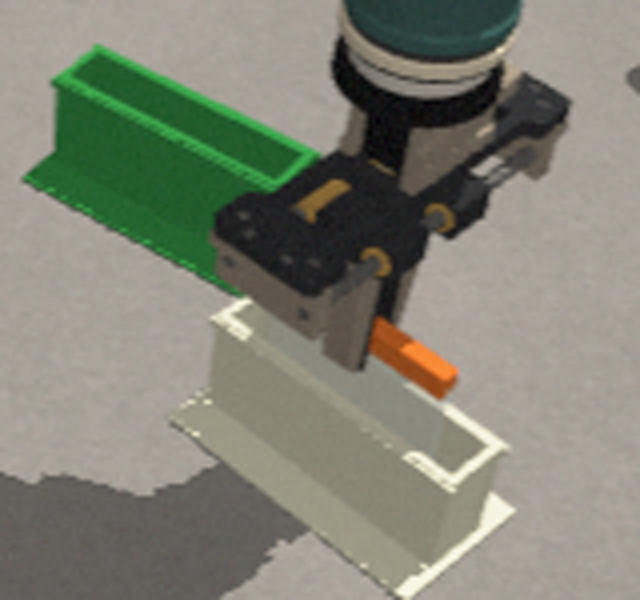

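The plate stands between the tank walls, with the orange strip at crop (415,355). It touched the floor at TCP z 90.8, as predicted. I release in small steps and withdraw.

```bash
python3 - <<'E'
from h import *
for w in(.18,.24,.3,.37,.44,.52,.6,.7,.8,.9,1.0): grip(w); robot.hold(.1)
robot.hold(.5); o=st("open")
p=o["tcp_pos"]
robot.servo_line([p[0],p[1],135],feed=50); st()
robot.servo_line([p[0],p[1],260],feed=100); robot.hold(.5); st()
snap("scene","s6.png",(200,130,500,320),2.6)
im=viewer.read_camera("top"); 
print(find("scene","orange_plate_center"))
E
```

```text
open 22.94 tcp [596.5 174.   90. ] F [-0.4 -0.7  0.2] M [0.05 0.02 0.02] w 0.999 q [-0.13  0.59 -0.28  1.75  0.21  0.83 -1.76]
 23.99 tcp [596.2 173.9 134.7] F [-0.2  0.4  0. ] M [0.06 0.02 0.04] w 0.998 q [-0.12  0.53 -0.3   1.73  0.19  0.91 -1.74]
 25.89 tcp [596.5 174.  260. ] F [ 0.7  0.4 -0. ] M [ 0.03 -0.    0.02] w 1.001 q [-0.1   0.4  -0.32  1.61  0.14  1.15 -1.7 ]
[(0.95, array([ 552.6, -343.1,   58.3])), (0.79, array([ 424.7, -248.7,   57.8])), (0.73, array([597.1, 175.5,  64.6])), (0.43, array([ 590.7, -170.3,   67. ]))]
```

View pics/s6.png

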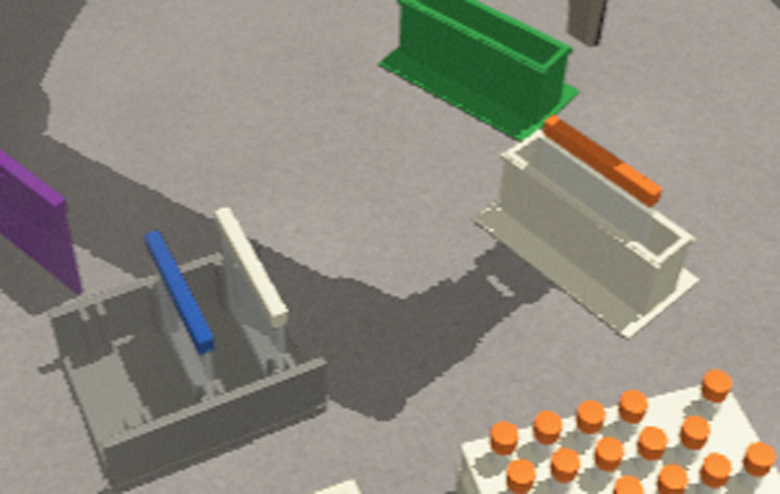

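The orange plate stands in the white tank, leaning lightly on a long wall, with its strip at crop (605,160) and its centre measured about 65 mm up. Blue and white are still in their rack slots, and the gripper is clear.

```bash
python3 -c "
from h import *
st(); robot.job_done()"
```

```text
26.04 tcp [596.5 174.  260. ] F [-0.4  0.5 -0.7] M [-0.01  0.01  0.01] w 1.0 q [-0.1   0.4  -0.32  1.61  0.14  1.15 -1.7 ]
the job is handed in; nothing more can be done
```

The orange-edged plate is standing on its foot in the white wash tank, and I handed the job in at 26.0 s of the 43 s allowed.

I gripped the plate mid-strip and drew it straight up. It then went over the other two plates and down into the tank until the foot touched the floor, at 5.7 N upward and within about 1 mm of the height I predicted. I opened the gripper in small steps and backed straight up.

**Final picture:** the orange plate leans on a long wall of the white tank. The blue and white plates are still in the rack. The green and purple look-alikes that show in the picture were not touched.

**Final readings:** the network put the orange plate's centre at [597, 176, 65], close to the tank centre and at a sensible height. The gripper was open with its tips about 260 mm above the bench, reading under 1 N of force.

**Disagreement:** the two cameras differed by about 4 mm on the tank's position, almost all of it along its length, so I lowered at a point between them. No check failed.

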